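Seat the press handwheel on its square spindle and wind it down

TASK

The handwheel of the small green tile press has been put cornerwise on its square spindle, so it only rests on top. Push the wheel round by its red knob or spokes until its square hole drops over the square and it sits fully home and level on the collar, then wind it clockwise (seen from above) until the steel plate is down on the tile and it stops. Let go, and leave the things standing around where they are.

Things in the scene. Friction and masses are not known exactly. Their poses are not given: they have to be found in the camera images.
- handwheel: Handwheel, loose, 0.7 kg: black rim (150 mm outside diameter, bar 14 mm thick), four steel spokes (11 mm thick) at right angles, dark square hub 58 x 58 x 28 mm with a square through hole 30.4 mm wide, its sides square to the spokes. Origin: centre of the hub's underside; z up its axis, x along the spoke to the red knob. Rim and spokes are centred 14 mm above the origin.
- wheel_hub (a point): Centre of the wheel hub's underside, axes as the wheel's. At the start it rests on top of the spindle's square, 16 mm above the collar, held central by the round pilot, 25 to 65 degrees out of line. Turned to within about 5 degrees of line (any of the four ways round) it drops by its own weight; pushed on sideways it may tip and bind half-way: then let it go or press it down level.
- wheel_knob (a point): Centre of the free part of the wheel's upright red knob (22 mm diameter, fixed to the rim), 68 mm from the wheel's axis and 46.5 mm above the hub's underside. The knob's top is 25.5 mm above this point, the top of the rim 25.5 mm below it.
- tile_press: Small green tile press fixed to the bench: base 120 x 130 x 18 mm, two steel columns, a crossbar along its y axis with its top 90 mm above the bench. Origin under the centre of its base; z up. The spindle stands upright over the origin.
- spindle_collar (a point): Centre of the upper face of the spindle's collar (48 mm diameter), 98 mm above the bench, where the hub's underside lies when home. Above it stand the steel square, 28 x 28 mm, 16 mm high, then a round brass pilot, 27.6 mm diameter, 20 mm high. x and y axes are square to the flats and turn with the spindle; z is up.
- press_spindle (a joint): Turn of the spindle in rad, 0 at the start, growing clockwise seen from above; the plate goes down 18 mm per rad. At 1.0 the plate is on the tile and a firm stop ends the travel (other stop at -0.25). Friction of 0.4 N m, some 6 N at the knob, keeps it from turning with a wheel that only rests on it; it stays where it is left.
- stamp_1: Bystander: loose pale wooden stamp, 34 mm wide, 54 mm high; origin under its centre.
- jar_moss: Bystander: loose closed white jar with a green lid, 50 mm wide, 67 mm high; origin under its centre.

How it is judged:
On the way, in this order (a step that is already met when the one before it is completed fails the run):
1. the handwheel is down over the square, on the collar (z of wheel_hub in the frame of spindle_collar below 0.003 m and horizontal distance between wheel_hub and spindle_collar below 0.004 m), for 0.1 s.
2. the spindle has been wound clockwise until the plate is on the tile (value of joint press_spindle above 0.88 rad), for 0.1 s.
At the end, for the whole second after the job is handed in: The handwheel is home on the square: hub within 3 mm of the collar, within 4 mm of its axis, level within 0.06 rad; the spindle is wound to more than 0.88 rad (its stop is at 1.0); the wheel is at rest (all of step 1 and angle between wheel_hub's own z axis and vertical below 0.06 rad and value of joint press_spindle above 0.88 rad and linear speed of handwheel below 0.02 m/s); the robot touches nothing.
It fails at once if a thing standing around is moved more than 30 mm (distance of any of jar_moss, stamp_1 from where it was at the start of the episode above 0.03 m).
It also fails if it takes over 42 s, if anything falls off the work surface, if the arm or the gripper's body presses on something with over 40 N, if the wrist force passes 120 N, or if a joint passes its speed limit or range.

ROBOT

A 6-joint arm with a two-finger parallel gripper is mounted at the origin on the work surface; the furniture and walls round the work are solid. World frame = base frame: x ahead of the robot, y to its left, z up, the work surface at z = 0. Lengths are in m, angles in rad, forces in N, time in s.
With the tool pointing down it reaches from about 0.35 to 0.775 m from the base axis. Payload 5.5 kg.
Tool frame: the origin (TCP) lies at the very end of the fingers, on their centre line; the grasp point (between the pads) lies 19 mm behind it; x points along the fingers, y is the direction in which the jaws open and shut, and the axes are right-handed (so a half turn about x gives the same grasp; the last joint's range is limited). The gripper opens to 85 mm and grips with 20 to 120 N. Pads are 22 mm wide; open, the fingers measure 114 mm over their backs; the gripper's body (76 mm by 85 mm) begins 54 mm behind the grasp point. The pads swing forward as they close: fully open they stand 13 mm farther back than shut.
Start: joints at [1.094, 0.313, 0.046, 1.304, 0, 1.431], TCP at [0.19, 0.543, 0.231] pointing down, gripper open.
Joint ranges: [-2.76, 2.76], [-0.86, 1.69], [-1.03, 1.26], [-2.2, 2.34], [-1.47, 1.5], [-3.14, 3.14]. Speed limits (rad/s): [2.57, 2.57, 3.14, 3.14, 3.14, 3.14].

INTERFACE

Orientations are given as [roll, pitch, yaw] about the fixed x, y, z axes, in that order (R = Rz(yaw) Ry(pitch) Rx(roll)).
In Python, from rig import status, viewer, arm gives the robot as it stands.
- The arm moves only by the shell command python3 -m handwheel 'ROWS' [FORCE]. ROWS is a JSON object of lists of equal length, an entry for each row: "delta_pos": the shift along the tool's x, y, z in m, a list of three; "spin": the turn about the tool's x in rad; "hand": the opening, from 0 (shut) to 1 (fully open). A call has 1 to 20 rows; each row shifts and turns the commanded pose from where the row before left it, along the tool's axes as they then stand; what a row does not reach is not made up. A row lasts 1/12 s, in which the tool goes at most 41.7 mm and 7.16 degrees, less where a joint would pass 70% of its speed; a pose out of reach is approached as far as the arm can. A call with a gripper value outside its range is refused whole. The fingers move at their own pace and stop on an object; FORCE is the grip in N (left out, the last holds). Time passes only in rows, so rows that do not move let the fingers close. It gives the time, the measured TCP pose, the force and the opening at its end, in the units of the state.
- status.get_obs(): the state, without advancing time (a new reading comes with each control period).
- viewer.snapshot(name): name is "scene" or "top"; returns the picture (384x512x3 uint8, blue, green, red); there is no depth.
- viewer.camera_model(name): a dict with "K" (3x3 intrinsics, pixels), "cam_to_world" (4x4, takes a point from camera to world coordinates). Camera axes: x right, y down, z forward; pixel columns grow to the right and rows downward; lengths in m; the calibration is good to about 2 mm. A picture is of the moment at which its call begins. camera_model takes no time and is no camera call.
- arm.sign_off(): hands the job in, once; it reports no verdict.
The state is a dict: "t": time; "joint_pos": joint angles; "joint_velocities": joint speeds; "joint_torque": joint torques, N m; "tool_pos": TCP position; "tcp_rot": TCP orientation; "force": force on the tool from outside, world axes, zero at the start; "wrist_torque": the same for the moment, N m; "gripper_width": opening from 0.0 (shut) to 1.0 (fully open).
Only numpy, scipy, OpenCV 4.12 (cv2) and the standard library are available. Lean on these libraries where they do the work, as an engineer would, in place of code of your own. Each camera call takes 0.05 s, during which the arm holds its last target.

## Working session

There is one attempt and no reset: what is moved stays moved. The work goes in short steps, Python scripts to look and compute and a shell command to move; the robot and the scene stay as the last step left them, time stands still between calls to the robot, and variables do not carry over. Pictures are saved under pics/ and viewed, and the job is handed in when it is done.

```bash
ls; mkdir -p pics; python3 - <<'E'
from rig import status, viewer
import cv2
print(status.get_obs())
for n in("scene","top"):
    im=viewer.snapshot(n); cv2.imwrite(f"pics/{n}0.png",im)
    m=viewer.camera_model(n); print(n,m)
E
```

```text
pics
{'t': 0.0, 'joint_pos': array([1.09439341e+00, 3.13991067e-01, 4.49955947e-02, 1.30358839e+00,
       1.79416266e-05, 1.43120124e+00]), 'joint_velocities': array([ 0.00077535, -0.00135929, -0.0002892 ,  0.00131548,  0.00099074,
       -0.00110635]), 'joint_torque': array([-4.50801999e-04, -4.80622315e+01,  2.98532706e+01,  1.92543631e-02,
        4.52744018e-05,  1.35347162e-05]), 'tool_pos': array([0.1897948 , 0.54224681, 0.23042097]), 'tcp_rot': array([-1.72042812,  1.5690087 , -2.05723598]), 'force': array([-0.4811355 ,  0.11377634, -0.16540789]), 'wrist_torque': array([ 0.03243853, -0.04996252,  0.0465409 ]), 'gripper_width': 0.9979369547111223}
scene {'K': array([[420.16620527,   0.        , 257.61228487],
       [  0.        , 420.16620527, 191.3753777 ],
       [  0.        ,   0.        ,   1.        ]]), 'cam_to_world': array([[-0.86781099, -0.34355211,  0.35899307,  0.25233712],
       [-0.49683248,  0.61133682, -0.61597465,  0.44975821],
       [-0.00784629, -0.712909  , -0.70121266,  0.71010298],
       [ 0.        ,  0.        ,  0.        ,  1.        ]])}
top {'K': array([[463.4398541 ,   0.        , 257.686152  ],
       [  0.        , 463.4398541 , 184.07314518],
       [  0.        ,   0.        ,   1.        ]]), 'cam_to_world': array([[-1.49379654e-03, -9.91636996e-01,  1.29049748e-01,
         4.71988429e-01],
       [-9.99887938e-01, -4.41141176e-04, -1.49638499e-02,
        -6.72921605e-02],
       [ 1.48956363e-02, -1.29057639e-01, -9.91525212e-01,
         9.83627115e-01],
       [ 0.00000000e+00,  0.00000000e+00,  0.00000000e+00,
         1.00000000e+00]])}
```

View pics/scene0.png

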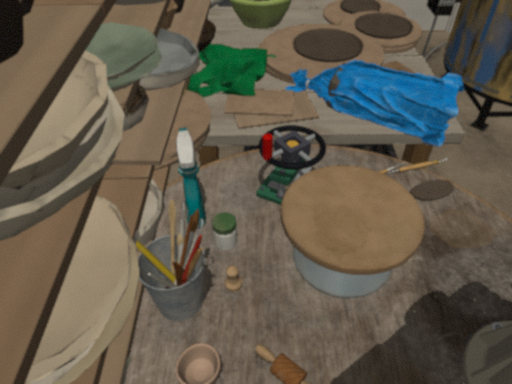

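View pics/top0.png

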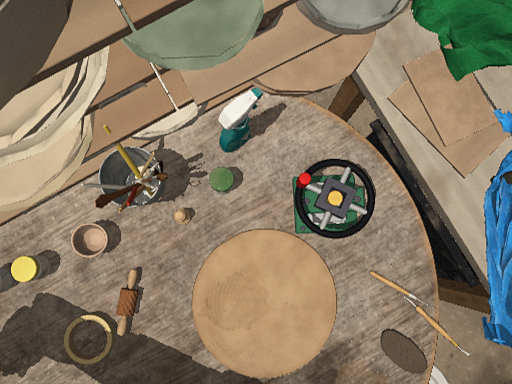

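```bash
python3 - <<'E'
import cv2
a=cv2.imread("pics/top0.png")[130:290,190:390]; cv2.imwrite("pics/topc.png",cv2.resize(a,None,fx=4,fy=4,interpolation=cv2.INTER_CUBIC)[:600])
a=cv2.imread("pics/scene0.png")[90:290,130:380]; cv2.imwrite("pics/scenec.png",cv2.resize(a,None,fx=3,fy=3,interpolation=cv2.INTER_CUBIC)[:600])
E
```

```text
(no output)
```

View pics/topc.png

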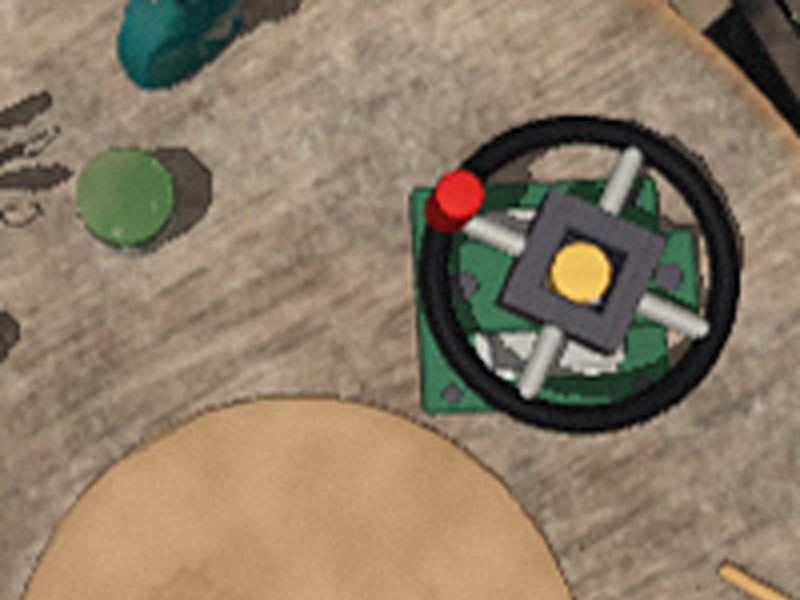

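View pics/scenec.png

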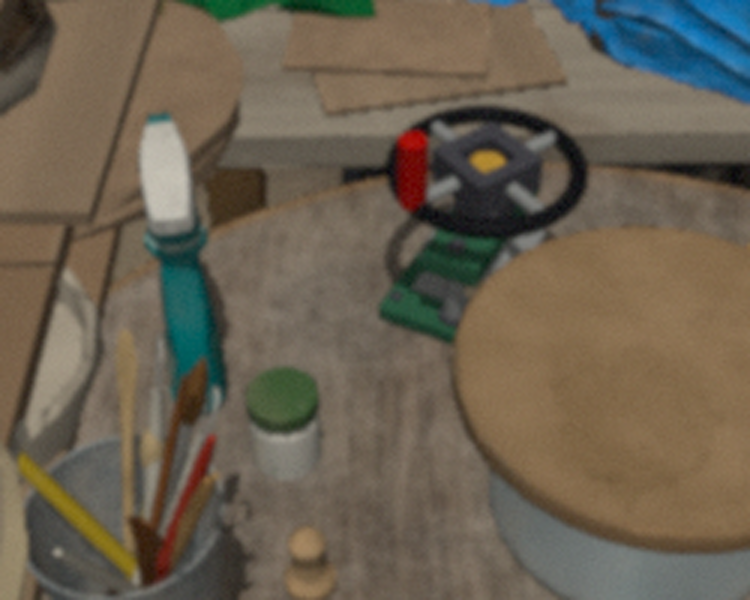

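```bash
cat > h.py <<'E'
import numpy as np
from rig import viewer
def ray(n,uv,z):
    m=viewer.camera_model(n);K=m["K"];T=m["cam_to_world"]
    d=T[:3,:3]@np.linalg.solve(K,[uv[0],uv[1],1.]);o=T[:3,3]
    return o+d*(z-o[2])/d[2]
tc=lambda x,y:(190+x/4-.375,130+y/4-.375)
sc=lambda x,y:(130+x/3-.33,90+y/3-.33)
E
python3 - <<'E'
from h import *
np.set_printoptions(precision=4,suppress=True)
p=ray("top",tc(582,272),.134);k=ray("top",tc(460,195),.186)
print("pilot",p,"knob",k,np.hypot(*(k-p)[:2]),np.degrees(np.arctan2(*(k-p)[[1,0]])))
c=[ray("top",tc(*q),.142) for q in [(553,190),(665,238),(612,352),(500,302)]]
print(sum(c)/4)
for i in range(4):
    d=c[(i+1)%4]-c[i];print(np.linalg.norm(d),np.degrees(np.arctan2(d[1],d[0])))
print("scene pilot",ray("scene",sc(488,161),.134),"knob",ray("scene",sc(412,138),.186))
a=ray("top",tc(413,190),.018);b=ray("top",tc(425,412),.018);print("base edge",a,b,np.degrees(np.arctan2(*(b-a)[[1,0]])),np.linalg.norm(a-b))
print("jar",ray("top",tc(125,197),.067),ray("scene",sc(283,398),.067))
for q,z in (((241,95),.2),((225,140),.0)): print("bottle",ray("top",q,z))
print("kiln/table edge", ray("top",(265,302),.1))
print("stamp",ray("top",(181,215),.05))
E
```

```text
pilot [ 0.5574 -0.2231  0.134 ] knob [ 0.5858 -0.1611  0.186 ] 0.06821791726999155 65.35542645443681
[ 0.5574 -0.2219  0.142 ]
0.055653403440686006 -113.52320626955618
0.058204295243018914 153.79980042377306
0.05554741011878504 65.75266042004712
0.057497938117260776 -26.122951000214538
scene pilot [ 0.5556 -0.2253  0.134 ] knob [ 0.585  -0.1618  0.186 ]
base edge [ 0.6125 -0.1561  0.018 ] [ 0.4961 -0.161   0.018 ] -177.58016697948145 0.11649961220769893
jar [ 0.6017 -0.0077  0.067 ] [ 0.5965 -0.0038  0.067 ]
bottle [ 0.731  -0.0502  0.2   ]
bottle [ 0.6962 -0.0115  0.    ]
kiln/table edge [ 0.3656 -0.0939  0.1   ]
stamp [0.5308 0.0728 0.05  ]
```

```bash
cat >> h.py <<'E'
from rig import status
from scipy.spatial.transform import Rotation as Ro
np.set_printoptions(precision=4,suppress=True)
def R(o=None):
    o=o or status.get_obs(); r,p,y=o["tcp_rot"]; return Ro.from_euler("xyz",[r,p,y]).as_matrix()
def st():
    o=status.get_obs();M=R(o)
    print("t",o["t"],"pos",o["tool_pos"],"F",o["force"],"T",o["wrist_torque"],"w",o["gripper_width"],"q",o["joint_pos"])
    print("x",M[:,0],"y",M[:,1],"z",M[:,2],"jaw deg",np.degrees(np.arctan2(M[1,1],M[0,1])))
    return o,M
def to(p):
    o=status.get_obs();M=R(o);print("tool delta",M.T@(np.array(p)-o["tool_pos"]))
E
python3 - <<'E'
from h import *
st()
to([0.45,0,0.33])
def tri(a,b):
    A=[];y=[]
    for n,uv in(("top",a),("scene",b)):
        m=viewer.camera_model(n);T=m["cam_to_world"];d=T[:3,:3]@np.linalg.solve(m["K"],[*uv,1.]);d/=np.linalg.norm(d)
        P=np.eye(3)-np.outer(d,d);A.append(P);y.append(P@T[:3,3])
    return np.linalg.lstsq(np.vstack(A),np.hstack(y),rcond=None)[0]
print("nozzle",tri((258,92),(184,130)))
print("yellow stick",tri((106,127),(139,243)))
print("lid centre",tri((264,302),(352,217)))
print("cup",ray("top",(133,178),.1))
E
```

```text
t 0.1 pos [0.1898 0.5423 0.2305] F [-1.2834  0.3231 -0.2073] T [ 0.0009  0.0532 -0.0452] w 1.0021516017030587 q [ 1.0944  0.3139  0.0451  1.3036 -0.      1.4312]
x [-0.0007 -0.0015 -1.    ] y [ 0.3305  0.9438 -0.0016] z [ 0.9438 -0.3305 -0.0002] jaw deg 70.70320904295403
tool delta [-0.0989 -0.426   0.4247]
nozzle [ 0.7356 -0.0806  0.1988]
yellow stick [0.6616 0.1801 0.1692]
lid centre [ 0.3666 -0.092   0.1233]
cup [0.5986 0.1586 0.1   ]
```

```bash
python3 -m handwheel '{"delta_pos":[[-0.035,0,0],[-0.035,0,0],[0,-0.024,0.024],[0,-0.024,0.024],[0,-0.024,0.024],[0,-0.024,0.024],[0,-0.024,0.024],[0,-0.024,0.024],[0,-0.024,0.024],[0,-0.024,0.024],[0,-0.024,0.024],[0,-0.024,0.024],[0,-0.024,0.024],[0,-0.024,0.024],[0,-0.024,0.024],[0,-0.024,0.024],[0,-0.024,0.024],[0,-0.024,0.024],[0,-0.024,0.024],[0,-0.015,0.015]],"spin":[0,0,0,0,0,0,0,0,0,0,0,0,0,0,0,0,0,0,0,0],"hand":[1,1,1,1,1,1,1,1,1,1,1,1,1,1,1,1,1,1,1,1]}' 20
python3 -c "
from h import *
st();to([0.586,-0.161,0.30])"
```

```text
t: 1.77
tool_pos: [0.4504, 0.001, 0.3008]
tcp_rot: [-1.634, 1.57, -1.973]
force: [0.6, 0.3, -0.3]
gripper_width: 0.999
t 1.7667 pos [0.4504 0.001  0.3008] F [ 0.6344  0.2945 -0.2993] T [ 0.0068 -0.0311 -0.0233] w 0.9988223333812286 q [-0.1761  0.0581 -0.0994  1.4134 -0.0005  0.1629]
x [-0.0002 -0.0005 -1.    ] y [ 0.3325  0.9431 -0.0005] z [ 0.9431 -0.3325 -0.    ] jaw deg 70.57732250613749
tool delta [ 0.0009 -0.1076  0.1818]
```

```bash
python3 -m handwheel '{"delta_pos":[[0,-0.018,0.03],[0,-0.018,0.03],[0,-0.018,0.03],[0,-0.018,0.03],[0,-0.018,0.03],[0,-0.018,0.03],[0,0,0],[0,0,0],[0,0,0],[0,0,0],[0,0,0],[0,0,0],[0,0,0],[0,0,0],[0,0,0],[0,0,0],[0,0,0],[0,0,0],[0,0,0],[0,0,0]],"spin":[0,0,0,0,0,0,0.119,0.119,0.119,0.119,0.119,0.119,0.119,0.119,0.119,0.119,0.119,0.119,0.119,0.119],"hand":[1,1,1,1,1,1,0.6,0.6,0.6,0.6,0.6,0.6,0.6,0.6,0.6,0.6,0.6,0.6,0.6,0.6]}' 20
python3 -c "
from h import *
st();to([0.586,-0.161,0.143])
import cv2
cv2.imwrite('pics/s1.png',viewer.snapshot('scene'));cv2.imwrite('pics/t1.png',viewer.snapshot('top'))"
```

```text
t: 3.43
tool_pos: [0.5835, -0.1576, 0.3007]
tcp_rot: [-1.589, 1.57, 2.685]
force: [-0.0, -0.2, -0.7]
gripper_width: 0.604
t 3.4333 pos [ 0.5835 -0.1576  0.3007] F [-0.0286 -0.1718 -0.6732] T [-0.0527  0.0165  0.01  ] w 0.6039964378969072 q [-0.3966  0.3691  0.2937  1.4966  0.0001  1.612 ]
x [-0.0011  0.0005 -1.    ] y [ 0.9057 -0.424  -0.0012] z [-0.424  -0.9057 -0.    ] jaw deg -25.087208078514905
tool delta [0.1577 0.0039 0.002 ]
```

View pics/s1.png

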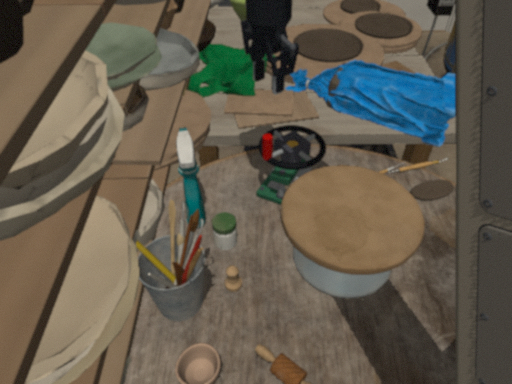

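View pics/t1.png

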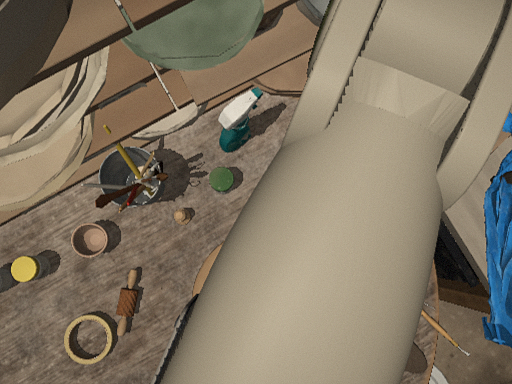

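```bash
python3 -m handwheel '{"delta_pos":[[0.024,0.001,0.0005],[0.024,0.001,0.0005],[0.024,0.001,0.0005],[0.02,0.001,0.0005],[0,0,0],[0,0,0]],"spin":[0,0,0,0,0,0],"hand":[0.6,0.6,0.6,0.6,0.6,0.6]}' 20
python3 -c "
from h import *
st();to([0.5855,-0.161,0.143])
import cv2
a=viewer.snapshot('scene')[70:220,190:390];cv2.imwrite('pics/s2.png',cv2.resize(a,None,fx=4,fy=4,interpolation=2))"
```

```text
t: 4.03
tool_pos: [0.5855, -0.1608, 0.2082]
tcp_rot: [-1.576, 1.567, 2.706]
force: [0.5, 0.3, 0.3]
gripper_width: 0.605
t 4.0333 pos [ 0.5855 -0.1608  0.2082] F [0.4843 0.3311 0.2554] T [-0.017   0.0238  0.0692] w 0.6051634771241575 q [-0.4002  0.386   0.094   1.2821  0.0001  1.6004]
x [-0.003   0.0014 -1.    ] y [ 0.909  -0.4167 -0.0033] z [-0.4167 -0.909  -0.    ] jaw deg -24.627686367821628
tool delta [0.0652 0.0003 0.0002]
```

View pics/s2.png

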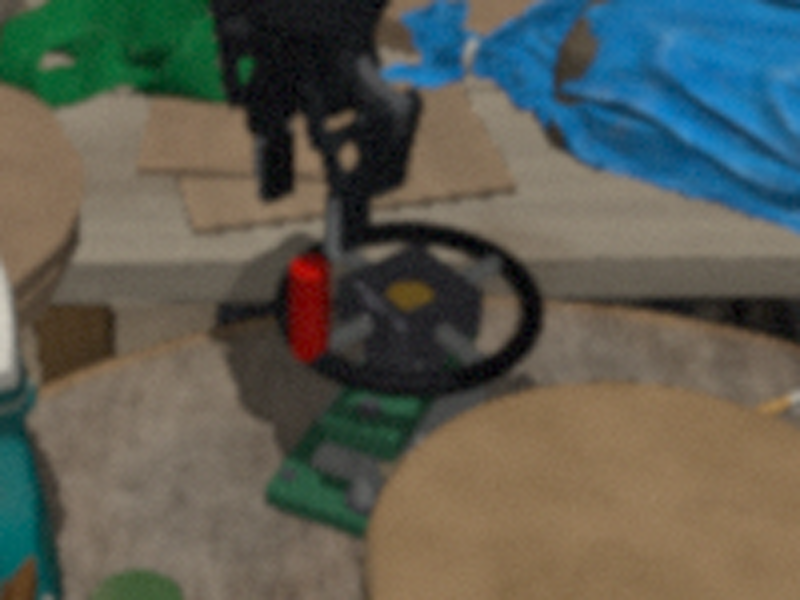

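```bash
python3 -m handwheel '{"delta_pos":[[0.016,0,0],[0.016,0,0],[0.016,0,0],[0.015,0,0],[0,0,0],[0,0,0]],"spin":[0,0,0,0,0,0],"hand":[0.6,0.6,0.6,0.6,0.6,0.6]}' 20
python3 -c "
from h import *
st();to([0.5855,-0.161,0.143])
import cv2
a=viewer.snapshot('scene')[70:220,190:390];cv2.imwrite('pics/s3.png',cv2.resize(a,None,fx=4,fy=4,interpolation=2))"
```

```text
t: 4.58
tool_pos: [0.5869, -0.1613, 0.1474]
tcp_rot: [1.706, 1.57, -0.296]
force: [-0.2, 0.6, 0.4]
gripper_width: 0.594
t 4.5833 pos [ 0.5869 -0.1613  0.1474] F [-0.248   0.5667  0.4124] T [-0.0072 -0.049   0.0191] w 0.5942300186387185 q [-0.4001  0.412  -0.0181  1.14    0.0001  1.6018]
x [ 0.0007 -0.0002 -1.    ] y [ 0.9085 -0.4179  0.0007] z [-0.4179 -0.9085 -0.0001] jaw deg -24.702276433106103
tool delta [ 0.0044 -0.0014  0.0003]
```

View pics/s3.png

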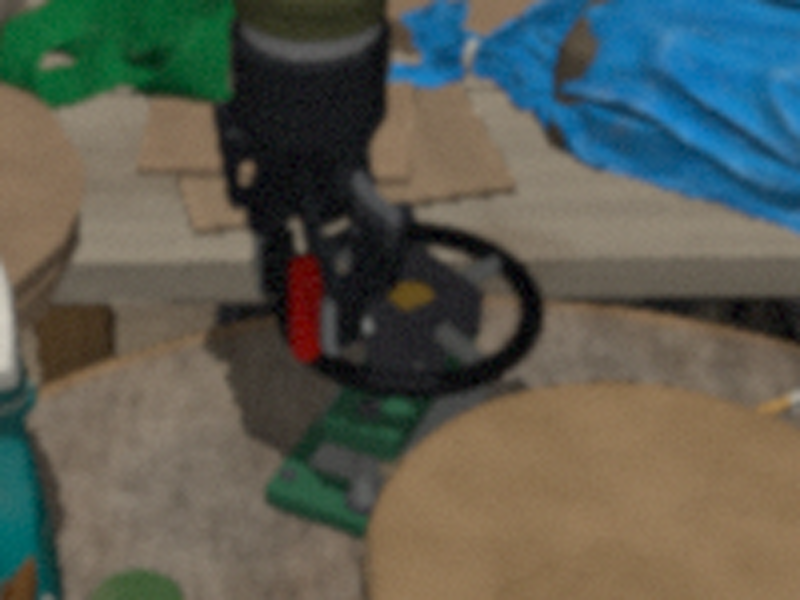

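```bash
python3 -m handwheel '{"delta_pos":[[0.001,-0.0005,0],[0.001,-0.0005,0],[0,0,0],[0,0,0],[0,-0.0047,0.0002],[0,-0.0047,0.0002],[0,-0.0047,0.0002],[0,-0.0047,0.0002],[0,-0.0047,0.0002]],"spin":[0,0,0,0,-0.07,-0.07,-0.07,-0.07,-0.07],"hand":[0.33,0.33,0.33,0.33,0.33,0.33,0.33,0.33,0.33]}' 20
python3 -c "
from h import *
o,M=st()
d=o['tool_pos'][:2]-np.array([.557,-.223]);print(np.hypot(*d),np.degrees(np.arctan2(d[1],d[0])))
import cv2
a=viewer.snapshot('scene')[70:220,190:390];cv2.imwrite('pics/s4.png',cv2.resize(a,None,fx=4,fy=4,interpolation=2))"
```

```text
t: 5.38
tool_pos: [0.5631, -0.155, 0.1446]
tcp_rot: [1.589, 1.57, -0.06]
force: [2.1, 1.0, -1.5]
gripper_width: 0.332
t 5.3833 pos [ 0.5631 -0.155   0.1446] F [ 2.1046  1.0127 -1.5277] T [-0.0741 -0.2904 -0.0748] w 0.33213843025142975 q [-0.4061  0.3678 -0.0916  1.1105  0.0003  1.2429]
x [ 0.0009 -0.0001 -1.    ] y [ 0.9969 -0.0782  0.0009] z [-0.0782 -0.9969 -0.    ] jaw deg -4.483783159982441
0.06831954800909708 84.88132619342926
```

View pics/s4.png

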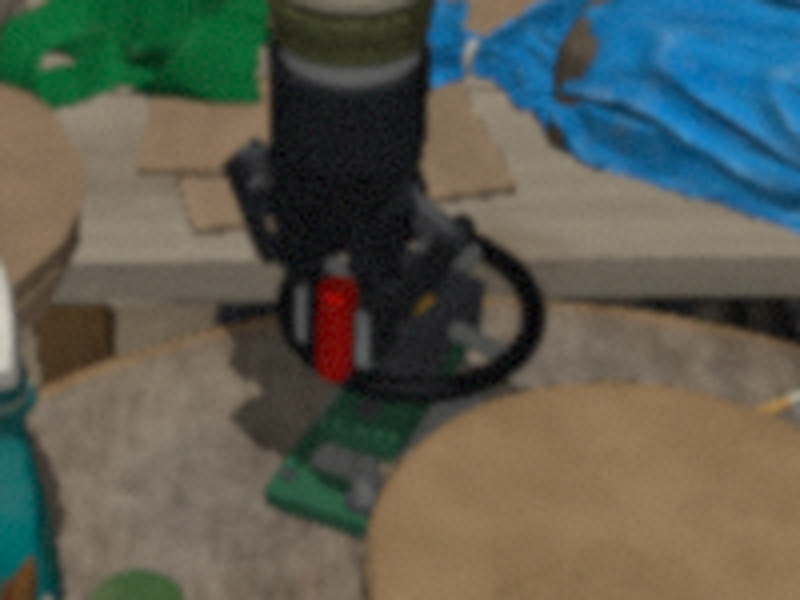

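```bash
python3 -m handwheel '{"delta_pos":[[0,-0.0024,0.0001],[0,-0.0024,0.0001],[0,-0.0024,0.0001],[0,0,0]],"spin":[-0.035,-0.035,-0.035,0],"hand":[0.33,0.33,0.33,0.33]}' 20
python3 -c "
from h import *
o,M=st()
d=o['tool_pos'][:2]-np.array([.557,-.223]);print(np.hypot(*d),np.degrees(np.arctan2(d[1],d[0])))
import cv2
a=viewer.snapshot('scene')[70:220,190:390];cv2.imwrite('pics/s5.png',cv2.resize(a,None,fx=4,fy=4,interpolation=2))"
```

```text
t: 5.77
tool_pos: [0.5555, -0.155, 0.1445]
tcp_rot: [-3.133, 1.571, 1.602]
force: [0.9, -0.0, 0.0]
gripper_width: 0.331
t 5.7667 pos [ 0.5555 -0.155   0.1445] F [ 0.9367 -0.0409  0.021 ] T [0.0211 0.0194 0.023 ] w 0.331215354648063 q [-0.4113  0.3551 -0.1105  1.1053  0.      1.1372]
x [-0.  0. -1.] y [ 0.9998  0.0223 -0.    ] z [ 0.0223 -0.9998 -0.    ] jaw deg 1.28060254139831
0.0680435927165992 91.26511684695667
```

View pics/s5.png

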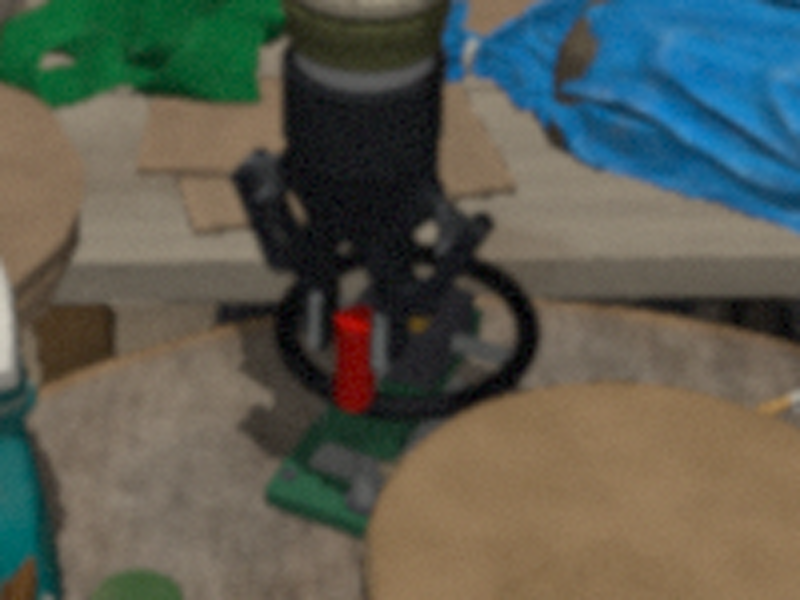

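```bash
cat >> h.py <<'E'
import cv2
def overlay(fn,z,pts,n="scene",c=(.5565,-.2235),crop=(70,220,190,390)):
    im=viewer.snapshot(n);m=viewer.camera_model(n);W=np.linalg.inv(m["cam_to_world"])
    im=cv2.resize(im[crop[0]:crop[1],crop[2]:crop[3]],None,fx=4,fy=4,interpolation=2)
    t=np.linspace(0,2*np.pi,120)
    P=[np.c_[c[0]+r*np.cos(t),c[1]+r*np.sin(t),0*t+zz] for r,zz in pts]
    for p,col in zip(P,[(0,255,255),(255,255,0),(255,0,255)]):
        q=cv2.projectPoints(p,cv2.Rodrigues(W[:3,:3])[0],W[:3,3],m["K"],None)[0][:,0]
        q=(q-[crop[2],crop[0]]+.5)*4
        cv2.polylines(im,[np.int32(q)],True,col,1)
    cv2.imwrite(fn,im)
E
python3 -c "
from h import *
overlay('pics/s6.png',0,[(.075,.112),(.075,.128)])"
```

```text
(no output)
```

View pics/s6.png

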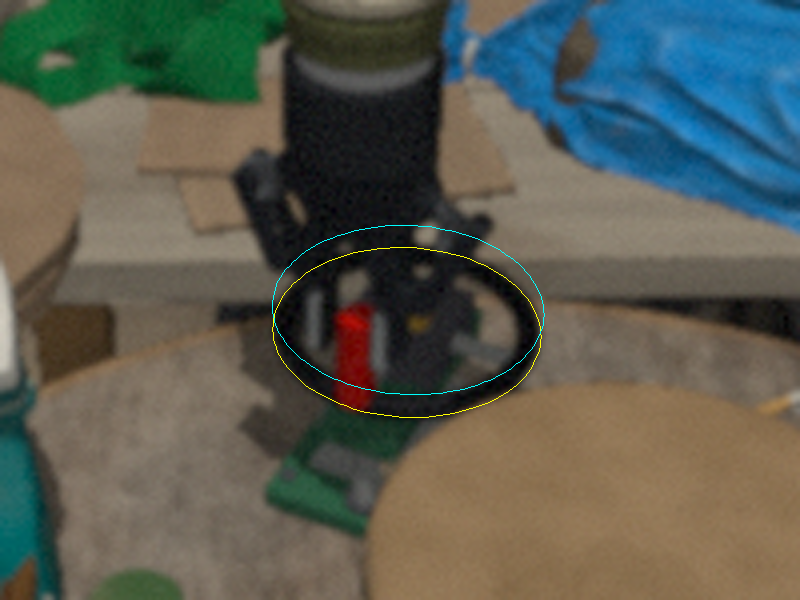

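```bash
python3 -m handwheel '{"delta_pos":[[0.009,0,0],[0.009,0,0],[0,0.0047,0.0002],[0,0.0047,0.0002],[0,0.0047,0.0002],[0,0.0047,0.0002],[0,0.0047,0.0002],[0,0.0047,0.0002]],"spin":[0,0,0.07,0.07,0.07,0.07,0.07,0.07],"hand":[0.33,0.33,0.33,0.33,0.33,0.33,0.33,0.33]}' 20
python3 -c "
from h import *
o,M=st()
d=o['tool_pos'][:2]-np.array([.557,-.223]);print(np.hypot(*d),np.degrees(np.arctan2(d[1],d[0])))
overlay('pics/s7.png',0,[(.075,.112)])"
```

```text
t: 6.53
tool_pos: [0.5804, -0.159, 0.124]
tcp_rot: [-1.595, 1.564, 2.716]
force: [-5.7, 2.2, 1.1]
gripper_width: 0.328
t 6.5333 pos [ 0.5804 -0.159   0.124 ] F [-5.7329  2.2074  1.0789] T [0.5074 0.9952 0.0374] w 0.3283724041428509 q [-0.4007  0.4202 -0.0654  1.0925  0.0002  1.571 ]
x [-0.0066  0.003  -1.    ] y [ 0.9207 -0.3903 -0.0073] z [-0.3903 -0.9207 -0.0002] jaw deg -22.971594772119914
0.068182816844155 69.92907877663555
```

View pics/s7.png

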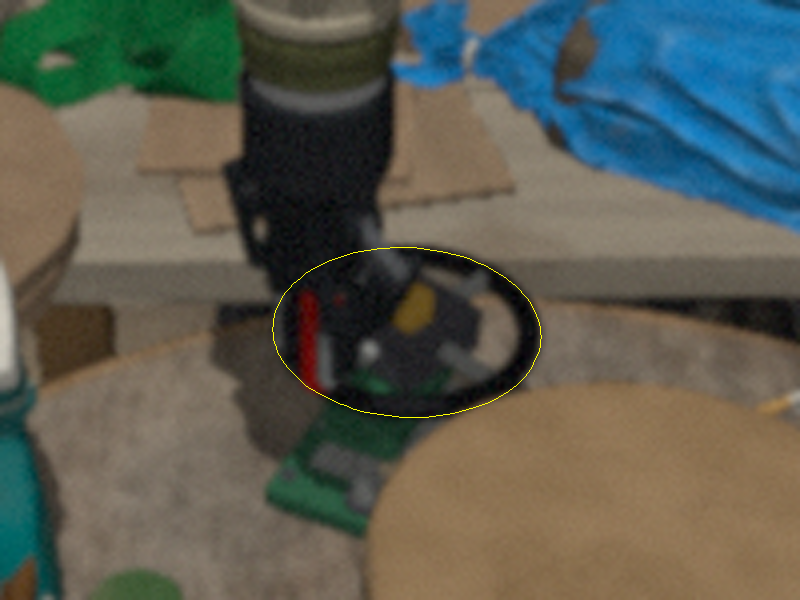

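```bash
python3 -m handwheel '{"delta_pos":[[0,0.0047,0.0002],[0,0.0047,0.0002],[0,0.0047,0.0002],[0,0.0047,0.0002],[0,0.0047,0.0002],[0,0.0047,0.0002],[0,0.0047,0.0002],[0,0,0]],"spin":[0.07,0.07,0.07,0.07,0.07,0.07,0.07,0],"hand":[0.33,0.33,0.33,0.33,0.33,0.33,0.33,0.33]}' 20
python3 -c "
from h import *
o,M=st()
d=o['tool_pos'][:2]-np.array([.557,-.223]);print(np.hypot(*d),np.degrees(np.arctan2(d[1],d[0])))
overlay('pics/s8.png',0,[(.075,.112)])"
```

```text
t: 7.25
tool_pos: [0.6083, -0.1782, 0.1242]
tcp_rot: [-1.671, 1.566, 2.153]
force: [-0.9, 6.1, -1.2]
gripper_width: 0.331
t 7.25 pos [ 0.6083 -0.1782  0.1242] F [-0.9161  6.0812 -1.1636] T [ 0.9443  0.0949 -0.0467] w 0.33063195317007704 q [-0.4129  0.4769  0.0246  1.1229  0.0028  2.0463]
x [-0.0029  0.0043 -1.    ] y [ 0.6306 -0.7761 -0.0052] z [-0.7761 -0.6306 -0.0005] jaw deg -50.90342889641958
0.0680915313890702 41.09661687082209
```

View pics/s8.png

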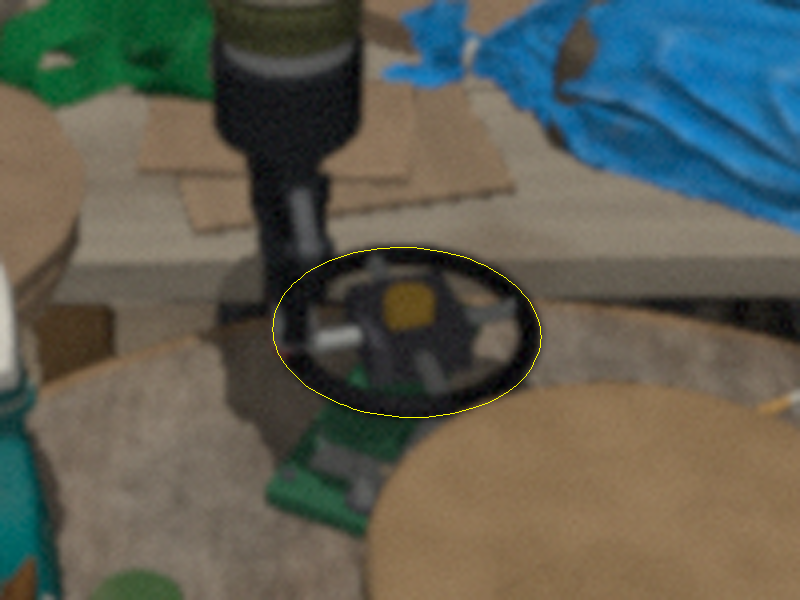

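```bash
python3 -m handwheel '{"delta_pos":[[0,0.0024,0.0001],[0,0.0024,0.0001],[0,0.0024,0.0001],[0,0.0024,0.0001],[0,0,0]],"spin":[0.035,0.035,0.035,0.035,0],"hand":[0.33,0.33,0.33,0.33,0.33]}' 20
python3 -c "
from h import *
o,M=st()
d=o['tool_pos'][:2]-np.array([.557,-.223]);print(np.hypot(*d),np.degrees(np.arctan2(d[1],d[0])))"
```

```text
t: 7.72
tool_pos: [0.6138, -0.1857, 0.1243]
tcp_rot: [-1.681, 1.565, 2.005]
force: [0.1, 6.8, -0.9]
gripper_width: 0.329
t 7.7167 pos [ 0.6138 -0.1857  0.1243] F [ 0.1187  6.8239 -0.9154] T [ 1.1816 -0.0006 -0.0226] w 0.32850434886258434 q [-0.4206  0.4904  0.0466  1.131   0.0036  2.1768]
x [-0.0023  0.0049 -1.    ] y [ 0.5178 -0.8555 -0.0054] z [-0.8555 -0.5178 -0.0006] jaw deg -58.81706265090154
0.06793080722296965 33.29572671745709
```

```bash
python3 -m handwheel '{"delta_pos":[[0,0.0018,0],[0,0.0018,0],[0,0.0018,0.0001],[0,0,0]],"spin":[0.026,0.026,0.026,0],"hand":[0.33,0.33,0.33,0.33]}' 20
python3 -c "
from h import *
o,M=st()
d=o['tool_pos'][:2]-np.array([.557,-.223]);print(np.hypot(*d),np.degrees(np.arctan2(d[1],d[0])))"
```

```text
t: 8.05
tool_pos: [0.6165, -0.1903, 0.1243]
tcp_rot: [-1.683, 1.565, 1.925]
force: [0.6, 6.9, -0.2]
gripper_width: 0.329
t 8.05 pos [ 0.6165 -0.1903  0.1243] F [ 0.5673  6.9046 -0.1761] T [ 1.2233 -0.1002 -0.0245] w 0.3288716623380644 q [-0.4254  0.4976  0.0584  1.1353  0.0038  2.2493]
x [-0.0019  0.005  -1.    ] y [ 0.45   -0.893  -0.0053] z [-0.893  -0.45   -0.0006] jaw deg -63.25357444073014
0.06793858460917901 28.78834168407089
```

```bash
python3 -m handwheel '{"delta_pos":[[0,0.0018,0],[0,0.0018,0],[0,0.0018,0.0001],[0,0,0]],"spin":[0.026,0.026,0.026,0],"hand":[0.33,0.33,0.33,0.33]}' 20
python3 -c "
from h import *
o,M=st()
d=o['tool_pos'][:2]-np.array([.557,-.223]);print(np.hypot(*d),np.degrees(np.arctan2(d[1],d[0])))
overlay('pics/s9.png',0,[(.075,.112)])"
```

```text
t: 8.38
tool_pos: [0.6181, -0.1938, 0.1242]
tcp_rot: [-1.58, 1.563, 1.951]
force: [-0.7, 10.5, 0.4]
gripper_width: 0.329
t 8.3833 pos [ 0.6181 -0.1938  0.1242] F [-0.6641 10.4685  0.4315] T [ 1.9196  0.1863 -0.0241] w 0.3294659421789011 q [-0.4303  0.5041  0.0688  1.1413  0.0056  2.3217]
x [-0.003   0.0075 -1.    ] y [ 0.3797 -0.9251 -0.0081] z [-0.9251 -0.3798 -0.0001] jaw deg -67.68160073173166
0.0677214198756679 25.50124879953094
```

View pics/s9.png

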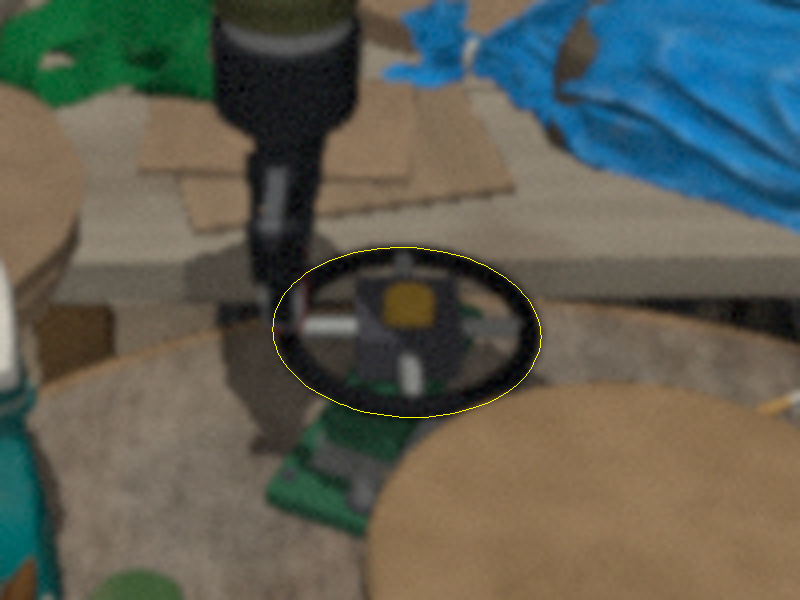

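```bash
python3 -m handwheel '{"delta_pos":[[0,0.0018,0],[0,0.0018,0],[0,0,0]],"spin":[0.02,0.02,0],"hand":[0.33,0.33,0.33]}' 20
python3 -c "
from h import *
o,M=st()
d=o['tool_pos'][:2]-np.array([.557,-.223]);print(np.hypot(*d),np.degrees(np.arctan2(d[1],d[0])))"
```

```text
t: 8.68
tool_pos: [0.6182, -0.1948, 0.1241]
tcp_rot: [-1.49, 1.558, 2.003]
force: [-3.6, 16.1, 3.2]
gripper_width: 0.33
t 8.6833 pos [ 0.6182 -0.1948  0.1241] F [-3.5824 16.0654  3.2272] T [ 3.146   0.7672 -0.0858] w 0.3296561924254895 q [-0.4328  0.5079  0.0745  1.1471  0.0083  2.3577]
x [-0.0053  0.0116 -0.9999] y [ 0.3439 -0.9389 -0.0127] z [-0.939  -0.3439  0.001 ] jaw deg -69.88451733454346
0.06741070232463715 24.760688815492195
```

```bash
python3 -m handwheel '{"delta_pos":[[0,-0.003,0],[0,-0.003,0],[0,0,0],[0,0,0],[0,0,0]],"spin":[0,0,0,0,0],"hand":[0.33,0.33,0.6,0.6,0.6]}' 20
python3 -c "
from h import *
o,M=st()"
python3 -m handwheel '{"delta_pos":[[-0.02,0,0],[-0.02,0,0],[-0.03,0,0],[-0.035,0,0],[-0.035,0,0],[-0.035,0,0],[0,0,0],[0,0,0]],"spin":[0,0,0,0,0,0,0,0],"hand":[0.6,0.6,0.6,0.6,0.6,0.6,0.6,0.6]}' 20
python3 -c "
from h import *
o,M=st()
overlay('pics/s10.png',0,[(.075,.112)])"
```

```text
t: 9.1
tool_pos: [0.6189, -0.196, 0.1261]
tcp_rot: [2.042, 1.57, -0.752]
force: [0.7, -0.4, -0.1]
gripper_width: 0.601
t 9.1 pos [ 0.6189 -0.196   0.1261] F [ 0.7373 -0.4085 -0.0753] T [-0.0404 -0.0169  0.0354] w 0.6014123683853971 q [-0.4301  0.5006  0.0678  1.1373 -0.0002  2.3638]
x [ 0.0006 -0.0005 -1.    ] y [ 0.3407 -0.9402  0.0007] z [-0.9402 -0.3407 -0.0004] jaw deg -70.08168710566738
t: 9.77
tool_pos: [0.62, -0.1967, 0.3044]
tcp_rot: [2.347, 1.564, -0.447]
force: [0.4, -1.1, -1.2]
gripper_width: 0.6
t 9.7667 pos [ 0.62   -0.1967  0.3044] F [ 0.3972 -1.1056 -1.1955] T [-0.0102 -0.0119 -0.0167] w 0.5997989351816733 q [-0.4305  0.4641  0.4461  1.546  -0.0001  2.3639]
x [ 0.0061 -0.0029 -1.    ] y [ 0.3402 -0.9403  0.0048] z [-0.9403 -0.3402 -0.0048] jaw deg -70.10954688668511
```

View pics/s10.png

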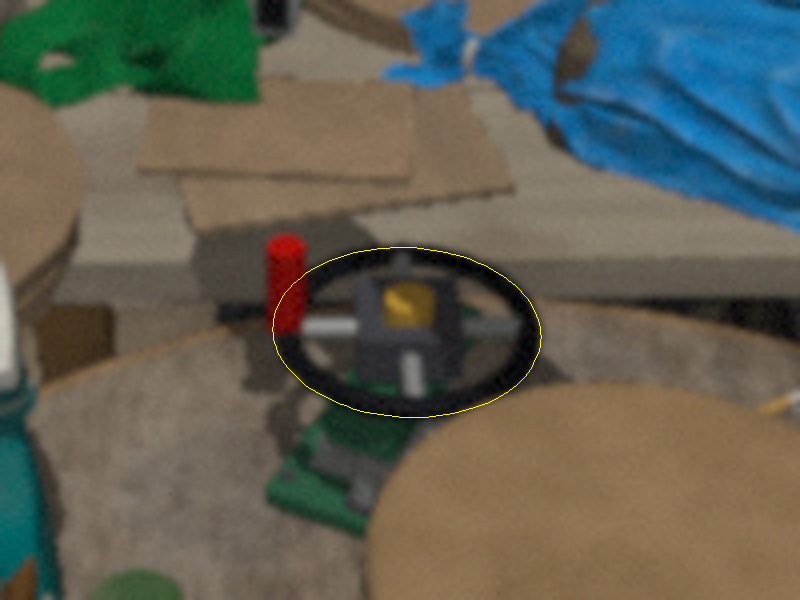

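```bash
python3 -c "
from h import *
k=ray('scene',(190+286/4-.375,70+243/4-.375),.170);c=ray('scene',(190+411/4-.375,70+293/4-.375),.134);print(k,c)
for c in (c[:2],(.5565,-.2235)): d=k[:2]-np.array(c);print(np.hypot(*d),np.degrees(np.arctan2(d[1],d[0])))
print('jar',ray('scene',sc(283,398),.067))
cv2.imwrite('pics/s11.png',viewer.snapshot('scene'))
o,M=st()"
```

```text
[ 0.6152 -0.1907  0.17  ] [ 0.5563 -0.2268  0.134 ]
0.06912755161512604 31.49049458823192
0.0672307901993741 29.170268645786006
jar [ 0.5965 -0.0038  0.067 ]
t 9.8667 pos [ 0.6185 -0.1959  0.3005] F [-0.2008  0.1517 -0.5974] T [-0.031   0.0172 -0.026 ] w 0.599022634993734 q [-0.4303  0.4665  0.4403  1.545  -0.      2.364 ]
x [-0.0004  0.0001 -1.    ] y [ 0.3404 -0.9403 -0.0002] z [-0.9403 -0.3404  0.0003] jaw deg -70.09913161535516
```

View pics/s11.png

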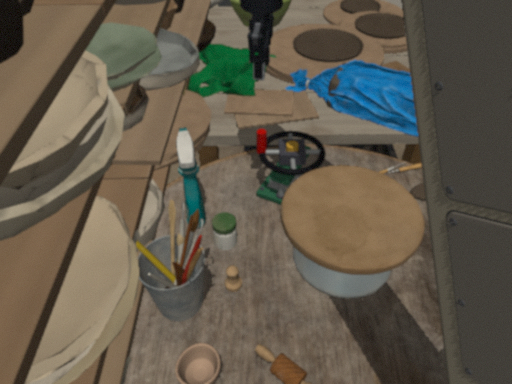

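```bash
python3 -c "
from rig import arm
print(arm.sign_off())"
```

```text
the job is handed in; nothing more can be done
None
```

The handwheel is home on its square and wound clockwise to the stop. I handed the job in at about 9.9 s.

- **Seating:** I straddled the red knob with the fingers, without gripping it, and turned the wheel about 25° anticlockwise until it dropped over the square. A wheel outline drawn at the home height matched the picture.
- **Winding:** I then pushed the knob clockwise. The push stayed at about 6–7 N, then rose to 16 N with almost no more movement, so I took that as the firm stop.
- **Letting go:** I backed the fingers off the knob, opened them and lifted clear to 0.30 m. The tool force reading was then near zero.
- **Last checks:** The final pictures show the wheel level and still on the home outline. The knob is at about 29–31°, against roughly 30° expected for a fully wound spindle with the play in the hole. The jar and stamp look unmoved.

I could not read the spindle angle directly, so that it is fully wound rests on the force rise and the knob's position. After winding I checked only with the scene camera, as the arm had blocked the top view. The two cameras differed by about 2–4 mm on where the spindle's axis is. The knob's angle agreed to about 2°.

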